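# Top the shaker, then draw off its cap alone

### The job

Get the small steel cocktail shaker ready to strain: take its two-part top (strainer lid with the cap sitting on it) off the bamboo trivet in one piece by the strainer's wide collar, lower it onto the open tin until it is fully home, and let go of it. Then draw the cap alone straight up off the strainer, leaving the strainer lid seated in the upright tin and undisturbed, and finish while still holding the cap, still and about a hand's breadth straight above the strainer. Do not drop the top onto the tin, do not push the tin away from where it stands, and leave the other kitchen things alone.

Things in the scene. Friction and masses are not known exactly. Their poses are not given: they have to be found in the camera images.
- tin: Open stainless shaker tin, standing loose on the counter: round, 115 mm tall, 47 mm across the foot and widening to 62 mm, the top 30 mm straight; wall 3 mm, so the mouth is 56 mm inside. About 0.3 kg. Origin: centre of its underside; z is its upright axis.
- tin_rim (a point): Centre of the tin's mouth, at the height of the rim (115 mm above the counter).
- strainer: Inner lid of the shaker: round stainless strainer lid, 54 mm tall, loose, about 0.11 kg, standing on the trivet. Origin: centre of its underside; z is its upright axis. A skirt 53 mm across and 14 mm high (lowest 4 mm tapering to 47 mm) goes into the tin's mouth; above it the wide collar rests on the tin's rim. Home in the tin, its origin lies 101 mm above the tin's origin.
- collar (a point): Centre of the strainer's upright collar, 22 mm above the strainer's origin. The collar, 62 mm across, runs from 14 to 30 mm above the origin; the top is carried by it.
- neck (a point): Centre of the flat top of the strainer's neck, 54 mm above the strainer's origin, with the pouring holes; hidden under the cap. Above the collar a shoulder slopes in to a flat ledge 46 mm across, 36 mm above the origin; the neck, 31 mm across, stands on it.
- cap: Outer lid of the shaker: plain stainless cap, an upside-down cup 41 mm across outside and 24 mm tall, wall 3.5 mm, that fits loosely over the strainer's neck with its rim resting on the ledge. Loose, about 0.05 kg, held on by its weight alone. Origin: centre of its lower rim; z points to its closed top. Nested, its origin lies 36 mm above the strainer's origin, so the top as a whole is 60 mm tall.
- trivet: Square bamboo trivet of slats, 150 x 150 x 12 mm, fixed on the counter, on which the strainer and cap stand near the middle. Origin: centre of its underside.
- cruet: Bystander: small clear glass cruet with a steel twist cap, 58 mm across, 131 mm tall. Origin under its centre.
- measuring_cup: Bystander: stainless measuring cup, 72 mm across, 55 mm tall, flat handle reaching 120 mm from its centre to its +y. Origin under its centre.
- glass: Bystander: clear drinking glass, 68 mm across, 105 mm tall. Origin under its centre.
- jigger: Bystander: stainless double-cone jigger, 42 mm across, 75 mm tall. Origin under its centre.
- calamansi_bowl: Bystander: white bowl of small green fruit, 110 mm across, 60 mm tall. Origin under its centre.
- salt_jar: Bystander: glass salt jar with a steel lid, 52 mm across, 75 mm tall. Origin under its centre.
- ladle: Bystander: silicone ladle lying on the counter, 300 mm long along its x (cup at +x, 74 mm across, 32 mm tall). Origin on the counter near mid length.
Mind the look-alikes: they are no part of the job. Leave any turquoise or yellow look-alike of the strainer alone.

How it is judged:
On the way, in this order (a step that is already met when the one before it is completed fails the run):
1. the nested top is lifted clear of the trivet, cap still on the strainer (height (world z) of strainer above 0.05 m and distance between cap and strainer below 0.041 m), for 0.2 s.
2. the strainer lid is home in the tin with the cap still on it, and the hand is off both (z of strainer in the frame of tin below 0.104 m and horizontal distance between strainer and tin below 0.005 m and angle between the z axis of strainer and the z axis of tin, either way round below 0.06 rad and z of cap in the frame of strainer below 0.04 m and contact force between the fingers and strainer below 0.1 N and contact force between the fingers and cap below 0.1 N), for 0.2 s.
At the end, for the whole second after the job is handed in: The strainer lid sits untouched and home in the upright tin (3 mm in height, 5 mm sideways, 0.06 rad), the tin within 30 mm of its start; the fingers hold the cap still, at least 50 mm above where it sat and within 50 mm sideways of the strainer, through the last second (z of strainer in the frame of tin between 0.095 and 0.104 m and horizontal distance between strainer and tin below 0.005 m and angle between the z axis of strainer and the z axis of tin, either way round below 0.06 rad and angle between tin's own z axis and vertical below 0.05 rad and distance of tin from where it was at the start of the episode below 0.03 m and z of cap in the frame of strainer above 0.086 m and horizontal distance between cap and strainer below 0.05 m and contact force between the fingers and cap above 1 N and contact force between the arm and strainer below 0.1 N and contact force between the arm and tin below 0.1 N and linear speed of cap below 0.03 m/s and linear speed of strainer below 0.02 m/s); the arm keeps its last pose, push and grip.
It fails at once if the strainer lid is let go more than 8 mm above its seat over the tin, or comes up with the cap (horizontal distance between strainer and tin below 0.04 m and z of strainer in the frame of tin above 0.109 m and contact force between the fingers and strainer below 0.05 N).
It fails at once if the cap comes off the strainer while the strainer is not home in the tin (distance between cap and strainer above 0.05 m and (z of strainer in the frame of tin above 0.106 m or horizontal distance between strainer and tin above 0.008 m)).
It fails at once if the tin is tipped (angle between tin's own z axis and vertical above 0.25 rad).
It fails at once if another kitchen thing is shoved or knocked over (distance of any of cruet, measuring_cup, glass, jigger, calamansi_bowl, salt_jar, ladle from where it was at the start of the episode above 0.03 m or angle between any of cruet, glass, jigger, salt_jar, measuring_cup, calamansi_bowl's own z axis and vertical above 0.5 rad).
It also fails if it takes over 53 s, if anything falls off the work surface, if the arm or the gripper's body presses on something with over 40 N, if the wrist force passes 120 N, or if a joint passes its speed limit or range.

### The arm

A 6-joint arm with a two-finger parallel gripper is mounted at the origin on the work surface. World frame = base frame: x ahead of the robot, y to its left, z up, the work surface at z = 0. Lengths are in m, angles in rad, forces in N, time in s.
With the tool pointing down it reaches from about 0.325 to 0.775 m from the base axis. Payload 5.5 kg.
Tool frame: the origin (TCP) lies between the finger pads; the fingertips stand 8 mm ahead of it and the grasp point (between the pads) lies 11 mm behind it (tcp_to_tips is the distance from the TCP to the fingertips, in m); z points along the fingers, y is the line along which they close (so a half turn about z gives the same grasp; the last joint's range is limited). The gripper opens to 88 mm and grips with 3 to 60 N. Pads are 20 mm wide; open, the fingers measure 115 mm over their backs; the gripper's body (75 mm by 178 mm) begins 61 mm behind the grasp point.
Start: joints at [-1.282, 0.091, 1.231, -0, 1.82, -0.057], TCP at [0.203, -0.564, 0.231] pointing down, gripper open.
Joint ranges: [-2.87, 2.87], [-0.86, 2.18], [0.17, 2.46], [-1.51, 4.65], [0.06, 2.69], [-2.65, 2.65]. Speed limits (rad/s): [2.57, 2.57, 3.01, 3.14, 3.14, 3.14].

### API

Orientations are given as a unit quaternion [w, x, y, z].
In Python, from bench import * gives the robot as it stands. Calls block until the motion is done:
- move_to(position, orientation): joint-space move of the TCP to a pose.
- move_l(position, speed=0.15, orientation=None): straight line of the TCP; orientation=None keeps the orientation; speed is the mean speed in m/s.
- movej(angles): joint-space move.
- gripper_open() and close(): open the fingers fully, or close them until they stop; the grip force is fixed at half the most.
- hold(seconds).
- inverse_kinematics(position, orientation): joint angles nearest the present ones, or None.
- state(): the state.
- get_image(name): name is "scene" or "top"; returns a dict with "frame" (420x560x3 uint8, blue, green, red), "depth" (420x560 float32, m along the optical axis (not along the pixel's ray), 0 where there is no reading), "camera_matrix" (3x3 intrinsics, pixels), "view" (4x4, takes a point from world to camera coordinates). Camera axes: x right, y up, looking along -z (the intrinsics and any distortion apply to the point x, -y, -z); pixel columns grow to the right and rows downward; lengths in m; the calibration is good to about 2 mm. A picture is of the moment at which its call begins.
A pose or a line that the arm cannot do raises IKError and nothing moves.
- job_done(): hands the job in; it is judged then, once.
The state is a dict: "time": time; "joint_pos": joint angles; "dq": joint speeds; "joint_torque": joint torques, N m; "ee_pos": TCP position; "ee_rot": TCP orientation; "ft_force": force on the tool from outside, world axes, zero at the start; "moment": the same for the moment, N m; "finger_gap": finger opening in m; "finger_force": force on a finger pad.
Only numpy, scipy, OpenCV 4.12 (cv2) and the standard library are available. Lean on these libraries where they do the work, as an engineer would, in place of code of your own. Each camera call takes 0.05 s, during which the arm holds its last target. There are 200 camera calls.

## Working session

There is one attempt and no reset: what is moved stays moved. The work goes in short steps, each a Python script; the robot and the scene stay as the last script left them, time stands still between calls to the robot, and variables do not carry over. Pictures are saved under pics/ and viewed, at most 10 in all, crops included, and the job is handed in when it is done.

```bash
mkdir -p pics; ls
cat > h.py <<'E'
from bench import *
import numpy as np, cv2
def cloud(im):
    d=im["depth"]; K=np.array(im["camera_matrix"]); V=np.array(im["view"])
    v,u=np.indices(d.shape)
    p=np.stack([(u-K[0,2])/K[0,0]*d,-(v-K[1,2])/K[1,1]*d,-d,np.ones_like(d)],-1)
    w=p@np.linalg.inv(V).T
    w[d<=0]=np.nan
    return w[...,:3]
E
python3 - <<'E'
from h import *
for n in("top","scene"):
    im=get_image(n); cv2.imwrite(f"pics/{n}0.png",im["frame"]); np.savez(f"{n}0.npz",**im)
    print(np.round(im["camera_matrix"],1).tolist(),np.round(np.linalg.inv(im["view"]),3).tolist())
s=state();print(s)
E
```

```text
pics
[[389.1, 0.0, 287.3], [0.0, 389.1, 217.1], [0.0, 0.0, 1.0]] [[-0.012, 0.984, -0.178, 0.362], [-1.0, -0.008, 0.021, 0.066], [0.019, 0.179, 0.984, 1.038], [0.0, 0.0, 0.0, 1.0]]
[[465.9, 0.0, 286.1], [0.0, 465.9, 208.2], [0.0, 0.0, 1.0]] [[-0.668, -0.539, 0.514, 1.107], [0.744, -0.471, 0.473, 0.601], [-0.013, 0.698, 0.716, 0.944], [0.0, 0.0, 0.0, 1.0]]
{'time': 0.1, 'joint_pos': array([-1.28170149e+00,  9.17963994e-02,  1.23176594e+00, -3.11354375e-05,
        1.81981222e+00, -5.67161111e-02]), 'dq': array([ 9.79910806e-04, -7.06586815e-04, -1.31952821e-03,  5.86500681e-05,
       -4.50671752e-04,  4.09206118e-04]), 'joint_torque': array([ 3.13193741e-03, -4.47858024e+01, -4.07570457e+01,  7.00392458e-02,
        2.84755079e-02, -1.09790913e-04]), 'ee_pos': array([ 0.2032818 , -0.56424059,  0.229612  ]), 'ee_rot': array([-8.83193751e-04,  9.85089319e-01,  1.72041387e-01, -1.18275396e-04]), 'ft_force': array([-0.1769597 ,  0.13542723, -0.71796714]), 'moment': array([ 0.0261891 , -0.02279308, -0.00495521]), 'finger_force': 0.0, 'finger_gap': 0.08773724617645046}
```

View pics/top0.png

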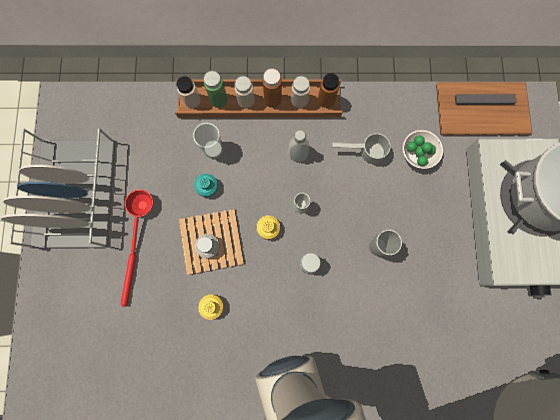

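View pics/scene0.png

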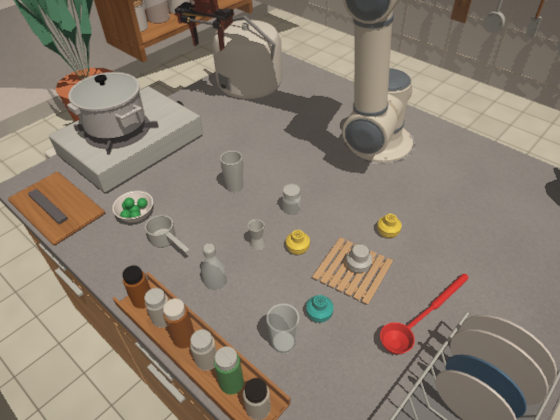

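The top view shows the steel top on the trivet at (207,245). The tin is at (388,244): tall, open and steel. The look-alikes are turquoise at (206,185) and yellow at (268,228) and (210,307). The other steel items are the salt jar (311,263), the jigger (302,203) and the measuring cup (376,149). The steel one on the trivet fits the description. I'll measure and confirm it in a crop.

```bash
cat > m.py <<'E'
from h import *
from scipy.optimize import least_squares
def circ(p,r=None):
    f=lambda q:np.hypot(p[:,0]-q[0],p[:,1]-q[1])-(r or q[2])
    s=least_squares(f,[*p[:,:2].mean(0),r or .03],loss="soft_l1",f_scale=.001)
    return np.round(s.x,4),round(float(np.abs(s.fun).mean()),4)
E
python3 - <<'E'
from m import *
C={n:cloud(dict(np.load(f"{n}0.npz"))) for n in("top","scene")}
for n,(a,b) in {"top":((207,245),(388,244)),"scene":((359,258),(232,172))}.items():
    for nm,(u,v),R in (("lid",a,26),("tin",b,32)):
        p=C[n][v-R:v+R,u-R:u+R].reshape(-1,3); p=p[~np.isnan(p[:,0])]
        print(n,nm,"counter z",np.round(np.median(p[:,2]),4),"max",np.round(np.percentile(p[:,2],99.7),4))
        bands={"lid":[(.068,.078,None),(.051,.066,.0205),(.027,.041,.031)],"tin":[(.108,.122,None),(.088,.108,.031)]}[nm]
        for lo,hi,r in bands:
            q=p[(p[:,2]>lo)&(p[:,2]<hi)]
            if len(q)>5: print(lo,hi,len(q),"mean",np.round(q.mean(0),4),"mid",np.round((q.min(0)+q.max(0))/2,4),"circ",circ(q,r))
# neighbours: heights > 15mm footprint centres from top
p=C["top"]; 
for nm,(u,v) in dict(salt=(311,263),yel1=(268,228),yel2=(210,307),turq=(206,185),jig=(302,203),ladle=(139,203)).items():
    q=p[v-18:v+18,u-18:u+18].reshape(-1,3); q=q[q[:,2]>.015]; print(nm,np.round(np.median(q,0),3),np.round(q[:,2].max(),3))
t=cv2.imread("pics/top0.png")[195:295,150:290]; s=cv2.imread("pics/scene0.png")[210:310,290:430]
cv2.imwrite("pics/crop.png",np.vstack([cv2.resize(x,None,fx=3,fy=3,interpolation=2) for x in(t,s)]))
E
```

```text
top lid counter z 0.0121 max 0.0759
0.068 0.078 204 mean [0.4705 0.2518 0.0724] mid [0.4703 0.2522 0.0727] circ (array([0.4705, 0.2518, 0.0141]), 0.0039)
0.051 0.066 19 mean [0.4649 0.2376 0.0572] mid [0.4722 0.2387 0.0573] circ (array([0.4713, 0.2522, 0.0205]), 0.0009)
0.027 0.041 29 mean [0.4615 0.2344 0.0359] mid [0.4704 0.2451 0.0342] circ (array([0.4712, 0.2525, 0.031 ]), 0.0006)
top tin counter z 0.0011 max 0.1178
0.108 0.122 135 mean [ 0.4677 -0.197   0.1143] mid [ 0.4662 -0.1956  0.1139] circ (array([ 0.4666, -0.1957,  0.0293]), 0.0008)
0.088 0.108 116 mean [ 0.4665 -0.1966  0.0983] mid [ 0.4659 -0.1953  0.0979] circ (array([ 0.4665, -0.1946,  0.031 ]), 0.0018)
scene lid counter z 0.0107 max 0.0748
0.068 0.078 170 mean [0.4708 0.2541 0.0716] mid [0.4695 0.2535 0.0723] circ (array([0.4707, 0.2541, 0.0142]), 0.0039)
0.051 0.066 71 mean [0.4822 0.26   0.0588] mid [0.4765 0.254  0.0585] circ (array([0.4681, 0.2523, 0.0205]), 0.0009)
0.027 0.041 91 mean [0.4887 0.2642 0.0347] mid [0.4765 0.2528 0.0342] circ (array([0.4681, 0.2525, 0.031 ]), 0.0009)
scene tin counter z 0.0 max 0.1161
0.108 0.122 120 mean [ 0.4659 -0.194   0.1126] mid [ 0.4661 -0.1948  0.1133] circ (array([ 0.4662, -0.1947,  0.0294]), 0.0012)
0.088 0.108 218 mean [ 0.4671 -0.1943  0.0981] mid [ 0.4662 -0.194   0.098 ] circ (array([ 0.4658, -0.1949,  0.031 ]), 0.0021)
salt [ 0.421 -0.009  0.075] 0.08
yel1 [0.516 0.095 0.036] 0.061
yel2 [0.318 0.238 0.036] 0.06
turq [0.63  0.258 0.036] 0.06
jig [0.582 0.007 0.049] 0.08
ladle [0.592 0.449 0.028] 0.037
```

View pics/crop.png

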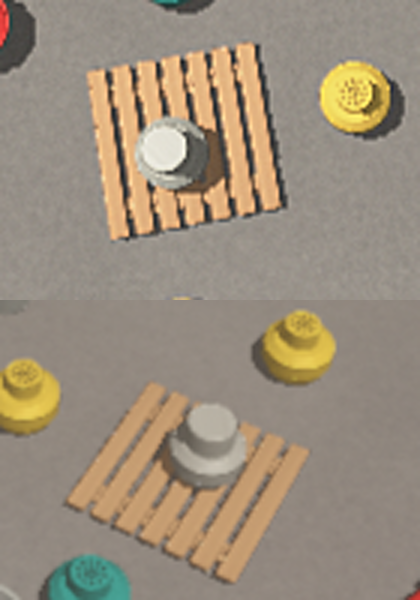

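The crop confirms a steel strainer with its cap on the trivet; the look-alikes are turquoise and yellow. The cap top measures 72 mm, which matches 12+60, and the tin rim measures about 115 mm. I'll grip the collar with the tips 2 mm above its lower edge, because the tin is as wide as the collar.

Run:
```python
from m import *
Q=[0,1,0,0]; L=[.4697,.2524]
print(inverse_kinematics([*L,.25],Q),inverse_kinematics([.4663,-.195,.25],Q))
move_to([*L,.25],Q)
move_l([*L,.12],.15); move_l([*L,.036],.06)
print(state()["ee_pos"],state()["ft_force"])
close(); hold(.2); s=state(); print(s["finger_gap"],s["finger_force"],s["ft_force"])
move_l([*L,.046],.03); move_l([*L,.24],.1); hold(.3)
s=state(); print(s["time"],s["finger_gap"],s["finger_force"],s["ft_force"],s["moment"],s["ee_pos"])
ims=[]
for n in("top","scene"):
    im=get_image(n); np.savez(f"{n}1.npz",**im); V=np.array(im["view"]);K=im["camera_matrix"]
    c=V@[*L,.23,1]; u=int(K[0][0]*c[0]/-c[2]+K[0][2]); v=int(-K[1][1]*c[1]/-c[2]+K[1][2]); print(n,u,v)
    v0=max(v-50,0);u0=max(u-65,0)
    ims.append(cv2.resize(im["frame"][v0:v0+100,u0:u0+130],(390,300),interpolation=2))
cv2.imwrite("pics/lift.png",np.hstack(ims))
```

```text
[ 4.29283543e-01 -8.38693343e-02  1.37176327e+00 -4.44089210e-16
  1.85369872e+00  2.00007987e+00] [-4.63404893e-01 -1.58144366e-01  1.44010762e+00 -4.44089210e-16
  1.85962940e+00  1.10739143e+00]
[0.46998553 0.25251931 0.03651997] [ 1.10320477 -0.14703859  0.17776713]
0.060595672541188375 30.000158770708367 [-0.47702579 -0.66442186  1.4386845 ]
9.3083 0.06050384172795267 29.99971104436554 [ 0.11233524  0.20132759 -1.87648757] [-0.00949953  0.01693217 -0.03016256] [0.46965751 0.25238681 0.23989426]
top 189 236
scene 367 203
```

View pics/lift.png

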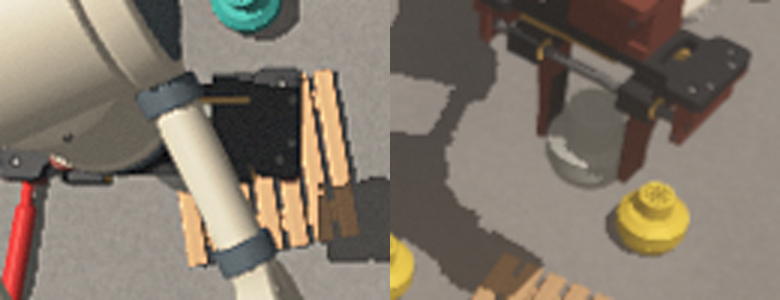

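The lift picture shows the top held level between the fingers with the cap on it (scene crop, about 600,130). Next I'll measure it in hand and carry it over the tin.

```bash
cat >> m.py <<'E'
def held(im,tcp,r,lo,hi):
    "circle fit of the held round part, points within 45 mm of the TCP axis, |dy| inside the fingers"
    p=cloud(im).reshape(-1,3); p=p[~np.isnan(p[:,0])]; d=p-tcp
    q=p[(d[:,2]>lo)&(d[:,2]<hi)&(abs(d[:,1])<.026)&(abs(d[:,0])<.04)]
    f=least_squares(lambda c:np.hypot(q[:,0]-c[0],q[:,1]-c[1])-r,tcp[:2],loss="soft_l1",f_scale=.001)
    return len(q),np.round(f.x-tcp[:2],4),round(float(np.abs(f.fun).mean()),4)
E
python3 - <<'E'
from m import *
t=np.array([.46966,.25239,.23989])
print("lift",held(dict(np.load("scene1.npz")),t,.031,-.008,.004))
T=[.4663,-.195]
move_l([*T,.24],.2); hold(.4)
s=state(); print(s["time"],s["ee_pos"],s["finger_gap"],s["ft_force"])
im=get_image("scene"); np.savez("scene2.npz",**im); t=s["ee_pos"]
print("over",held(im,t,.031,-.008,.004),held(im,t,.0205,.015,.034))
p=cloud(im).reshape(-1,3); 
for r,lo,hi in((None,.108,.12),(.031,.088,.108)):
    q=p[(abs(p[:,0]-T[0])<.045)&(abs(p[:,1]-T[1])<.045)&(p[:,2]>lo)&(p[:,2]<hi)]
    print("tin",len(q),circ(q,r) if len(q)>5 else "")
cv2.imwrite("pics/over.png",cv2.resize(im["frame"][80:230,140:340],(800,600),interpolation=2))
E
```

```text
lift (83, array([-0.0018,  0.0002]), 0.0007)
12.1917 [ 0.46632746 -0.19488212  0.23999593] 0.06056191274750449 [-1.08162922 -0.15245359 -2.2498193 ]
over (48, array([-0.0014,  0.0006]), 0.0013) (89, array([-0.0016,  0.0005]), 0.0017)
tin 123 (array([ 0.4666, -0.1945,  0.0296]), 0.0016)
tin 213 (array([ 0.4661, -0.1947,  0.031 ]), 0.002)
```

View pics/over.png

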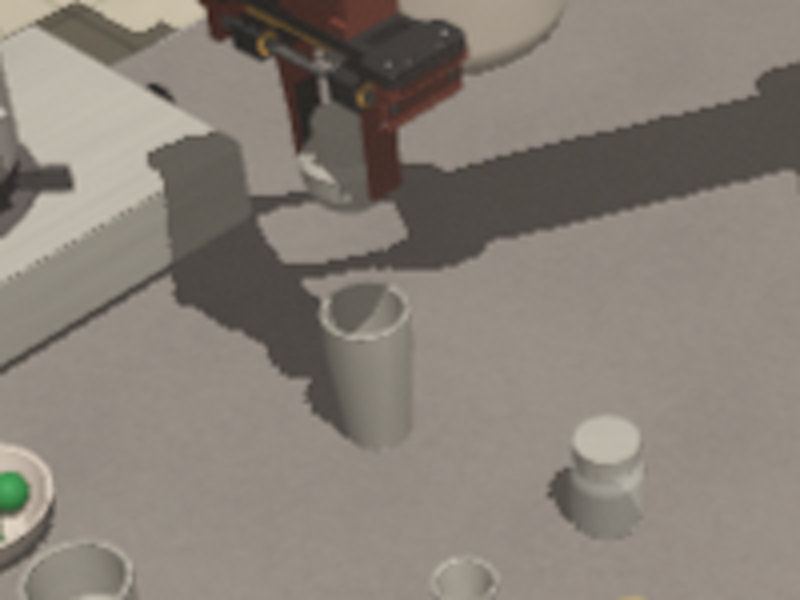

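The over picture shows the top straight above the open tin (rim about 365,310), with the cap on. I'll lower it in small steps, watching the force.

Run:
```python
from m import *
T=[.4669,-.1948]
move_l([*T,.145],.1); hold(.3); f0=state()["ft_force"].copy(); print(f0)
z=.145
while z>.1241:
    z-=.001; move_l([*T,z],.02)
    s=state(); df=s["ft_force"]-f0
    print(round(z,3),np.round(s["ee_pos"],4),np.round(df,1),np.round(s["moment"],2),round(s["finger_gap"],4))
    if np.linalg.norm(df)>6: break
print(s["time"])
```

```text
[-0.06281975 -0.42121078 -1.83148644]
0.144 [ 0.4668 -0.1948  0.1439] [ 0.3  0.6 -0.3] [ 0.05  0.02 -0.02] 0.0603
0.143 [ 0.4668 -0.1948  0.1429] [-0.   0.6  0.2] [ 0.04 -0.02  0.02] 0.06
0.142 [ 0.4669 -0.1948  0.1419] [-1.   1.   0.4] [0.12 0.03 0.  ] 0.0604
0.141 [ 0.4669 -0.1948  0.1409] [-0.   0.7 -0.4] [0.05 0.05 0.01] 0.0602
0.14 [ 0.4668 -0.1948  0.1399] [ 0.5  0.8 -0.1] [ 0.01  0.01 -0.01] 0.0603
0.139 [ 0.4669 -0.1948  0.1389] [-0.   0.2 -0.8] [0.03 0.01 0.02] 0.0606
0.138 [ 0.4669 -0.1948  0.1379] [ 0.3  0.1 -0. ] [0.04 0.03 0.02] 0.0604
0.137 [ 0.4669 -0.1948  0.1369] [0.2 1.2 0.5] [-0.01  0.01 -0.04] 0.0604
0.136 [ 0.4669 -0.1949  0.136 ] [-0.1  0.3  0.8] [-0.07  0.01 -0.02] 0.0606
0.135 [ 0.4669 -0.1948  0.135 ] [-0.1  0.2  0.8] [-0.06  0.04 -0.02] 0.0604
0.134 [ 0.4668 -0.1948  0.1337] [-0.   0.3  0.1] [-0.1   0.04 -0.02] 0.0609
0.133 [ 0.4668 -0.1948  0.1328] [ 0.4  0.5 -0.3] [-0.07  0.09  0.02] 0.0601
0.132 [ 0.4668 -0.1948  0.1319] [ 0.4  0.2 -0.9] [-0.04  0.05  0.01] 0.06
0.131 [ 0.4669 -0.1948  0.1309] [ 0.6  0.1 -0.7] [-0.02  0.02 -0.  ] 0.0607
0.13 [ 0.4669 -0.1948  0.1299] [-0.5 -0.2  0. ] [-0.07  0.04 -0.  ] 0.0603
0.129 [ 0.4669 -0.1948  0.1289] [ 0.1  0.1 -0.6] [-0.09  0.04 -0.02] 0.0605
0.128 [ 0.4669 -0.1948  0.1279] [ 0.2 -1.2  0.6] [-0.03  0.    0.01] 0.0604
0.127 [ 0.4669 -0.1948  0.1269] [-0.2 -0.8 -0.4] [-0.07 -0.01  0.  ] 0.0599
0.126 [ 0.4669 -0.1948  0.1259] [-0.   0.3 -0.1] [-0.08  0.    0.02] 0.0603
0.125 [ 0.4671 -0.1952  0.1256] [-0.6 -1.4  3.7] [-0.4   0.1  -0.04] 0.0603
0.124 [ 0.4673 -0.1956  0.1254] [-0.9 -2.3  7.1] [-0.63  0.34  0.01] 0.0603
18.8917
```

It went in smoothly and touched down at the expected height (TCP 0.1255). I'll release, rise clear of the collar, and check.

Run:
```python
from m import *
T=[.4669,-.1948]
move_l([*T,.1256],.02); hold(.2); print(state()["ft_force"])
gripper_open(); hold(.5); s=state(); print(s["finger_gap"],s["ft_force"],s["ee_pos"])
move_l([*T,.15],.03); hold(.4); s=state(); print(s["time"],s["ee_pos"])
im=get_image("scene"); np.savez("scene3.npz",**im)
p=cloud(im).reshape(-1,3)
q=p[(abs(p[:,0]-T[0])<.05)&(abs(p[:,1]-T[1])<.04)&(p[:,2]>.05)&(p[:,2]<.17)]
for nm,r,lo,hi,w in(("cap",.0205,.14,.157,.03),("collar",.031,.117,.129,.04),("tin",.031,.09,.112,.04)):
    k=q[(q[:,2]>lo)&(q[:,2]<hi)]; k=k[(np.hypot(*(k[:,:2]-T).T)<w)]; print(nm,len(k),circ(k,r) if len(k)>5 else "")
k=q[np.hypot(*(q[:,:2]-T).T)<.016]; print("top z",np.round(np.percentile(k[:,2],[50,90,98]),4))
cv2.imwrite("pics/seat.png",cv2.resize(im["frame"][110:210,165:300],(800,593),interpolation=2))
```

```text
[-0.69225632 -2.42245701  2.46399531]
0.08776619775753819 [ 0.09346009  0.27416393 -0.41477444] [ 0.4668962  -0.19481815  0.12559368]
21.8333 [ 0.46687422 -0.19478757  0.14991527]
cap 75 (array([ 0.4654, -0.196 ,  0.0205]), 0.0017)
collar 63 (array([ 0.4649, -0.1961,  0.031 ]), 0.0015)
tin 136 (array([ 0.4649, -0.196 ,  0.031 ]), 0.0014)
top z [0.1606 0.1624 0.1635]
```

View pics/seat.png

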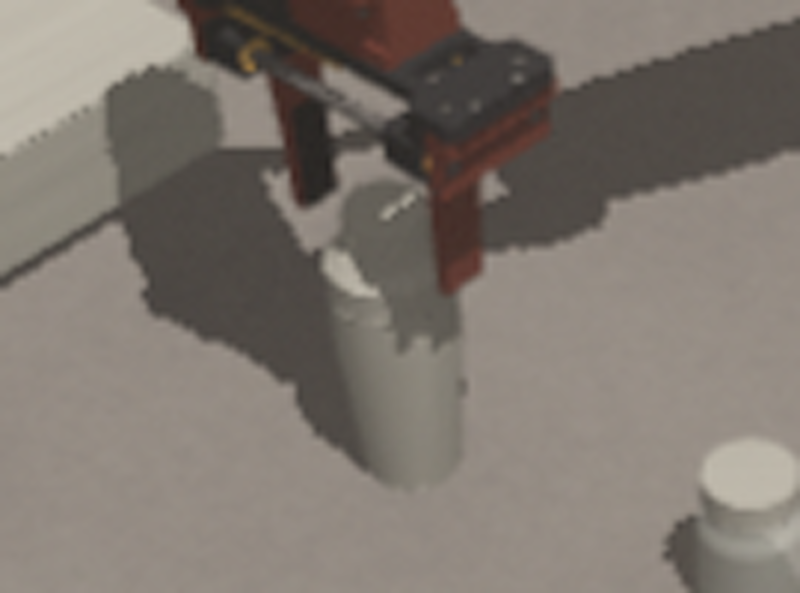

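The seat picture shows the top home in the tin, with the collar flush on the rim (about 395,310). The cap is still on (about 390,210), the fingers are clear, and the cap top measures 161 mm as expected. Next is gripping the cap alone.

Run:
```python
from m import *
T=[.4667,-.1953]
move_l([*T,.15],.02); hold(.2); f0=state()["ft_force"].copy()
close(); hold(.4); s=state(); print(s["finger_gap"],s["finger_force"],np.round(s["ft_force"]-f0,2),s["ee_pos"])
for z in(.152,.154,.157,.16):
    move_l([*T,z],.01); hold(.1); s=state(); print(z,np.round(s["ft_force"]-f0,2),s["ee_pos"].round(4),round(s["finger_gap"],4))
print(s["time"])
```

```text
0.03989544258690746 29.998460565693676 [-0.66 -1.74  1.22] [ 0.46670214 -0.19535353  0.15004809]
0.152 [-1.03  0.32 -0.66] [ 0.4667 -0.1953  0.152 ] 0.0401
0.154 [-0.96 -0.64  0.97] [ 0.4667 -0.1954  0.1541] 0.0397
0.157 [-0.45 -1.63  0.09] [ 0.4667 -0.1954  0.1571] 0.0397
0.16 [-0.42 -1.27  0.4 ] [ 0.4667 -0.1953  0.1601] 0.0394
25.5417
```

The lateral force is about 1 N, so the cap slides freely. I'll finish the lift and check.

Run:
```python
from m import *
T=[.4667,-.1953]
move_l([*T,.18],.02); move_l([*T,.235],.04); hold(.5)
s=state(); print(s["time"],s["ee_pos"],s["finger_gap"],s["finger_force"])
im=get_image("scene")
p=cloud(im).reshape(-1,3)
q=p[(np.hypot(*(p[:,:2]-T).T)<.013)&(p[:,2]<.19)]; print("neck z",len(q),np.round(np.percentile(q[:,2],[10,50,90]),4) if len(q) else "")
cv2.imwrite("pics/end.png",cv2.resize(im["frame"][80:210,150:320],(780,596),interpolation=2))
```

```text
28.7167 [ 0.46670108 -0.19530228  0.23502275] 0.03951101660968434 29.99040076509118
neck z 55 [0.1404 0.1544 0.1563]
```

View pics/end.png

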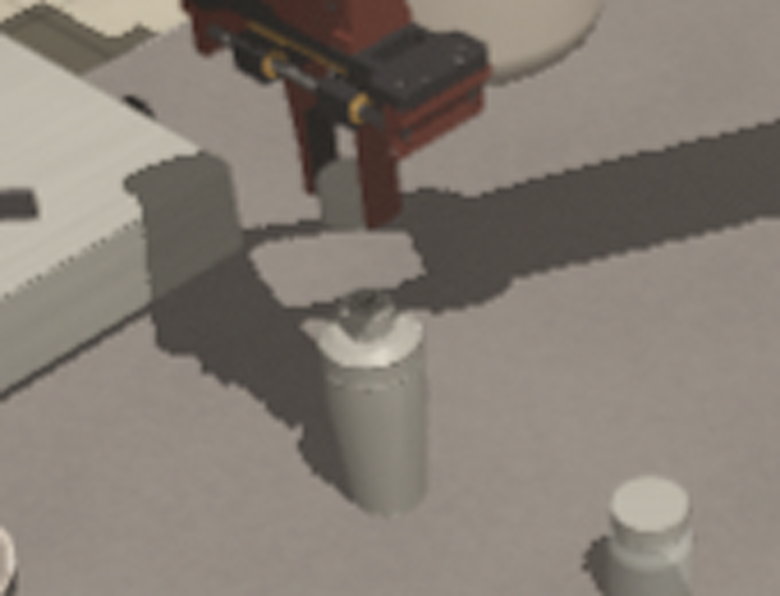

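The cap is held about 85 mm above its seat (345,195). The strainer is home in the upright tin, with the neck top measured at 0.155 m as expected (370,305).

```bash
python3 -c "
from bench import *
hold(.3); print(job_done())"
```

```text
the job is handed in; nothing more can be done
None
```

The job is handed in: the strainer lid is seated in the upright tin, and the cap alone is held still about 85 mm straight above where it sat; the hand-in call returned no verdict.

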